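# Clamp a circuit board in its swing-strap holder

## Task

Clamp the circuit board in its blue holder: with the outside of a finger, push the yellow strap round over the board until it rests against its stop, and then push the red cam lever fully down. Only push, do not pick anything up: the board stays lying in its nest and the other things on the bench stay where they are. Finish clear of everything.

Things in the scene. Friction and masses are not known exactly. Their poses are not given: they have to be found in the camera images.
- clamp_base: The fixed blue holder, a plate 200 x 170 x 12 mm; origin at the centre of its underside. The board lies in a low nest (fences 18 mm above the table) on its -y part, the pivot post stands on its +y part. A round stop post, 12 mm thick, its top 62 mm above the table, stands between pivot and nest, 33 mm from the pivot, where the far side (+x) of the closed strap comes to rest.
- pivot (a point): Point on the strap's vertical pivot axis, at the strap's mid-height, 55 mm above the table. Its axes are the holder's: the fully closed strap points from here along -y; the lever, when down, points along +y; z is up.
- strap_end (a point): Middle of the end face of the yellow strap's free end, 120 mm from the pivot axis. The strap is a level bar 20 mm wide, 14 mm high; underside 48, top 62 mm above the table. Under it, 95 mm from the pivot, a spindle with a 16 mm rubber foot hangs to 1.5 mm above the board. It turns level only and stays where left; about 2 N at its end moves it.
- strap (a joint): Angle of the strap about its vertical pivot, rad. 0: fully over the board, at its stop. Larger: swung away, clockwise seen from above (to 1.75). To close it the strap is pushed counter-clockwise seen from above.
- lever_hinge (a point): Middle of the cam lever's level hinge, on the strap's pivot axis, 81 mm above the table, between two dark cheeks (30 mm over both, tops 89 mm above the table) on the strap's head. It turns with the strap.
- lever_pad (a point): Middle of the upper face of the red end of the cam lever, 61 mm from the hinge. The red end is 24 mm wide, 34 mm long, 10 mm thick and ends 78 mm from the hinge; from it to the hinge the lever is a steel bar 12 mm wide, 8 mm thick. The point's z axis points out of the upper face, its y axis along the lever away from the hinge.
- cam_lever (a joint): Angle of the cam lever, rad. 0: fully down, level, pointing away from the pivot on the side opposite the strap. Larger: red end raised (to 1.25), leaning the same way. It stays where left; pushing it down takes about 5 N at the red end, square to the lever.
- board_centre (a point): Centre of the loose amber circuit board, 100 x 80 x 3 mm, 120 g, lying on the holder's plate (underside 12 mm above the table) between low fences; its tallest parts, two black capacitors, reach 37 mm above the table.
- pot: Loose small potentiometer with a black knob, 24 mm diameter, 29 mm high, standing on the holder's plate; origin at the centre of its underside. Bystander.
- green_cap: Loose green cap, 21 mm diameter, 20 mm high, standing on the holder's plate; origin at the centre of its underside. Bystander.
- screwdriver: Loose black-handled screwdriver, 170 mm long, lying on the table by the holder's edge nearest the robot. Bystander.
- heat_sink: Loose finned aluminium heat sink, 90 x 70 x 30 mm, on the table to the right; origin at the centre of its underside. Bystander.
- phone: Dark phone in a mint case, 160 x 78 x 10 mm, lying on the table to the right; origin at the centre of its underside. Bystander.
- solder_spool: Loose spool of solder, 54 mm diameter, 42 mm high, on the table to the left; origin at the centre of its underside. Bystander.
- flux_jar: Loose closed amber jar, 44 mm diameter, 50 mm high, on the table to the left; origin at the centre of its underside. Bystander.

How it is judged (in metres and radians):
On the way, in this order (a step that is already met when the one before it is completed fails the run):
1. the strap is swung over the board to its stop (within 0.06 rad) while the lever is still up (value of joint strap below 0.06 rad and value of joint cam_lever above 0.3 rad), for 0.2 s.
2. the cam lever is pushed fully down (within 0.08 rad) with the strap at its stop (value of joint cam_lever below 0.08 rad and value of joint strap below 0.06 rad), for 0.2 s.
At the end, for the whole second after the job is handed in: The strap is within 0.06 rad of its stop over the board, the cam lever within 0.08 rad of fully down, the board flat in its nest within 6 mm of where it was, and every bystander within 20 mm of where it was (all of step 2 and distance of board_centre from where it was at the start of the episode below 0.006 m and angle between board_centre's own z axis and vertical below 0.05 rad and distance of each of pot, green_cap, screwdriver, heat_sink, phone, solder_spool, flux_jar from where it was at the start of the episode below 0.02 m); the robot touches nothing.
It fails at once if the circuit board is lifted or shoved out of its nest (moved more than 8 mm) (distance of board_centre from where it was at the start of the episode above 0.008 m).
It fails at once if the lever is pushed down before the strap is over the board (value of joint cam_lever below 0.3 rad and value of joint strap above 0.15 rad).
It fails at once if one of the other things on the bench is disturbed (moved more than 20 mm) (distance of any of pot, green_cap, screwdriver, heat_sink, phone, solder_spool, flux_jar from where it was at the start of the episode above 0.02 m).
It also fails if it takes over 48 s, if anything falls off the work surface, if the arm or the gripper's body presses on something with over 40 N, if the wrist force passes 120 N, or if a joint passes its speed limit or range.

## Robot

A 7-joint arm with a two-finger parallel gripper is mounted at the origin on the work surface. World frame = base frame: x ahead of the robot, y to its left, z up, the work surface at z = 0. Lengths are in m, angles in degrees, forces in N, time in s.
With the tool pointing down it reaches from about 0.4 to 0.925 m from the base axis. Payload 5.6 kg.
Tool frame: the origin (TCP) lies on the centre line of the jaws, within the pads' length; the fingertips stand 22 mm ahead of it and the grasp point (between the pads) lies 3 mm ahead of it (r.tip_reach is the distance from the TCP to the fingertips, in m); z points along the fingers, y is the direction in which the jaws open and shut (so a half turn about z gives the same grasp; the last joint's range is limited). The gripper opens to 85 mm and grips with 20 to 120 N. Pads are 22 mm wide; open, the fingers measure 114 mm over their backs; the gripper's body (76 mm by 85 mm) begins 54 mm behind the grasp point. The pads swing forward as they close: fully open they stand 13 mm farther back than shut.
Start: joints at [-78.323, 26.786, -0.665, 91.828, 0.344, 61.387, -3.226], TCP at [0.159, 0.63, 0.253] pointing down, gripper open.
Joint ranges: [-144.91, 144.91], [-17.63, 115.5], [-89.93, 88.59], [15.96, 139.68], [-74.01, 254.01], [8.47, 105.57], [-167.45, 167.45]. Speed limits (degrees/s): [147.25, 147.25, 180, 180, 180, 180, 180].

## Interface

Orientations are given as a 3x3 rotation matrix whose columns are the frame's x, y, z axes.
In Python, from plant import r gives the robot as it stands.
- The arm moves only by the tool apply_moves, never from a script. Its argument "commands" is a list that holds one entry, the list of rows, each a list of 4 numbers: the shift along the tool's x, y, z in m, then the turn about the tool's z in rad. In form: [[[tx, ty, tz, roll], ...]]. A call has 1 to 20 rows; each row shifts and turns the commanded pose from where the row before left it, along the tool's axes as they then stand; what a row does not reach is not made up. A row lasts 1/12 s, in which the tool goes at most 41.7 mm and 7.16 degrees, less where a joint would pass 70% of its speed; a pose out of reach is approached as far as the arm can. A call with a gripper value outside its range is refused whole. "gripper" is the closure, from 0 (fully open) to 1 (shut), set as the call begins (left out, the last holds). The fingers move at their own pace and stop on an object; the grip force is fixed at half the most. Time passes only in rows, so rows that do not move let the fingers close. It gives the time, the measured TCP pose, the force and the opening at its end, in the units of the state.
- r.read_state(): the state, without advancing time (a new reading comes with each control period).
- r.capture(name): name is "scene" or "top"; returns (picture, depth): 480x640x3 uint8, blue, green, red; 480x640 float32, m along the optical axis (not along the pixel's ray), 0 where there is no reading.
- r.camera_params(name): a dict with "vertical_fov" (degrees; the focal length in pixels is half the picture's height over the tangent of half this angle, whatever the lens; pixels are square), "cx", "cy" (the principal point, pixels), "rvec" (rotation vector, rad) and "tvec" (3), from world to camera coordinates, as OpenCV has them. Camera axes: x right, y down, z forward; pixel columns grow to the right and rows downward; lengths in m; the calibration is good to about 2 mm. A picture is of the moment at which its call begins. camera_params takes no time and is no camera call.
- r.hand_in(): hands the job in, once; it reports no verdict.
The state is a dict: "time_s": time; "q": joint angles; "joint_velocities": joint speeds; "joint_efforts": joint torques, N m; "eef_pos": TCP position; "tool_rot": TCP orientation; "wrist_force": force on the tool from outside, world axes, zero at the start; "moment": the same for the moment, N m; "grip_width": opening from 0.0 (shut) to 1.0 (fully open).
Only numpy, scipy, OpenCV 4.12 (cv2) and the standard library are available. Lean on these libraries where they do the work, as an engineer would, in place of code of your own. Each camera call takes 0.05 s, during which the arm holds its last target.

## Working session

There is one attempt and no reset: what is moved stays moved. The work goes in short steps, Python scripts to look and compute and a tool call to move; the robot and the scene stay as the last step left them, time stands still between calls to the robot, and variables do not carry over. Pictures are saved under pics/ and viewed, and the job is handed in when it is done.

Besides the shell and the picture viewer there is one more tool, called as name([rows], argument=value, ...), one row to a line, values as JSON. apply_moves: Moves the arm, as the interface text tells. Its arguments: {"type":"object","properties":{"commands":{"type":"array","items":{"type":"array","items":{"type":"array","items":{"type":"number"}}}},"gripper":{"type":"number"}},"required":["commands"]}

```bash
mkdir -p pics; ls; python3 - <<'E'
from plant import r
import cv2,numpy as np
for n in("scene","top"):
    p,d=r.capture(n); cv2.imwrite(f"pics/{n}0.png",p); np.save(f"{n}0.npy",d); print(n,r.camera_params(n))
s=r.read_state(); print(s, r.tip_reach)
E
```

```text
pics
scene {'vertical_fov': 49.10216109698838, 'cx': 321.6078027856151, 'cy': 235.73650490331377, 'rvec': array([ 1.73892569,  1.8565229 , -0.73282482]), 'tvec': array([-0.00438299, -0.3118233 ,  1.46085442])}
top {'vertical_fov': 45.887312366989505, 'cx': 310.42772446667743, 'cy': 229.05923450228963, 'rvec': array([ 2.18589002, -2.13695789,  0.14937136]), 'tvec': array([0.01392738, 0.48594402, 1.46734706])}
{'time_s': 0.1, 'q': array([-78.32300627,  26.83090014,  -0.66550952,  91.8767108 ,
         0.34304177,  61.38748531,  -3.2261312 ]), 'joint_velocities': array([ 0.08133269, -0.1084404 , -0.02132369, -0.07021435,  0.02554014,
        0.0532125 , -0.01483811]), 'joint_efforts': array([ 1.05213043e-03, -5.33512616e+01,  2.14737898e-02, -2.51968038e+01,
        1.14543561e-02,  4.34250644e-03, -2.26376682e-05]), 'eef_pos': array([0.15873182, 0.62982492, 0.25242647]), 'tool_rot': array([[-9.69682573e-01,  2.44367793e-01, -2.99180845e-04],
       [ 2.44367956e-01,  9.69681262e-01, -1.59729271e-03],
       [-1.00216835e-04, -1.62197712e-03, -9.99998680e-01]]), 'wrist_force': array([-0.15783637, -0.29773712, -0.09794789]), 'moment': array([ 0.0229817 , -0.01115229, -0.04936802]), 'grip_width': 0.9959101458820165} 0.022
```

View pics/scene0.png

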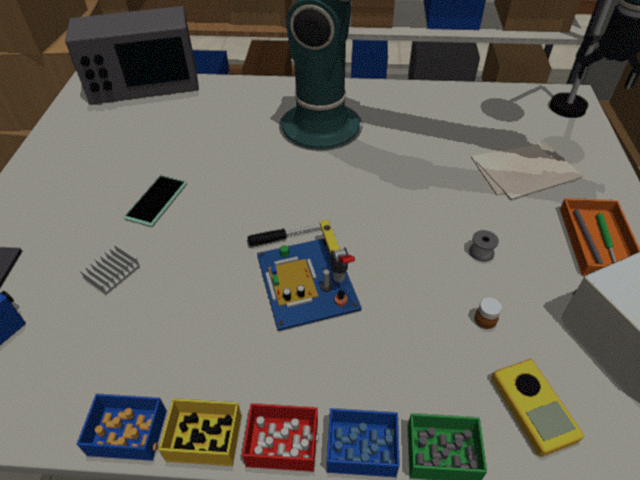

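View pics/top0.png

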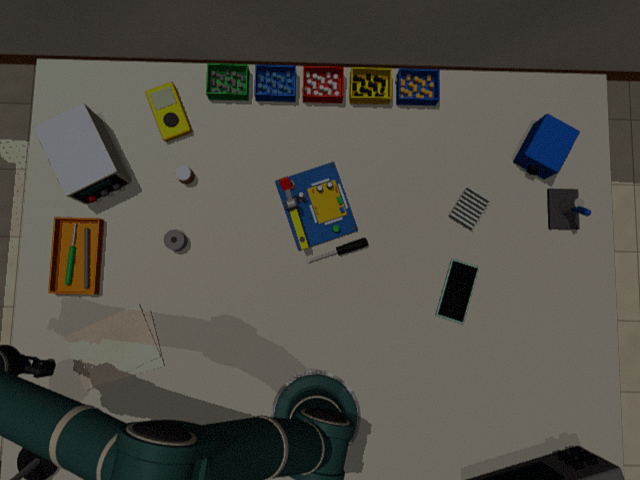

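The scene view shows the holder around (305,280), with the strap at (330,238) pointing toward the robot and the red lever at (346,259). In the top view the holder is at (316,205), the strap runs from about (292,200) to (304,247), and the red end is at (286,184). I'll zoom in for a closer look.

```bash
cat > h.py <<'E'
import cv2,numpy as np
from plant import r
def cam(n):
    c=r.camera_params(n); f=240/np.tan(np.radians(c['vertical_fov']/2)); R,_=cv2.Rodrigues(c['rvec'])
    return f,c['cx'],c['cy'],R,np.array(c['tvec'])
def deproj(n,u,v,d):
    f,cx,cy,R,t=cam(n); return R.T@(np.array([(u-cx)/f*d,(v-cy)/f*d,d])-t)
def cloud(n,D):
    f,cx,cy,R,t=cam(n); v,u=np.mgrid[:480,:640]
    P=np.stack([(u-cx)/f*D,(v-cy)/f*D,D],-1)-t
    return P@R
def atz(n,u,v,z):
    f,cx,cy,R,t=cam(n); o=-R.T@t; w=R.T@np.array([(u-cx)/f,(v-cy)/f,1]); return o+w*(z-o[2])/w[2]
def proj(n,p):
    f,cx,cy,R,t=cam(n); q=R@np.array(p)+t; return np.array([f*q[0]/q[2]+cx,f*q[1]/q[2]+cy])
E
python3 - <<'E'
import cv2
a=cv2.imread("pics/top0.png")[150:270,260:380]; cv2.imwrite("pics/topz.png",cv2.resize(a,(600,600),interpolation=cv2.INTER_CUBIC))
a=cv2.imread("pics/scene0.png")[215:335,240:370]; cv2.imwrite("pics/scenez.png",cv2.resize(a,(650,600),interpolation=cv2.INTER_CUBIC))
E
```

```text
(no output)
```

View pics/topz.png

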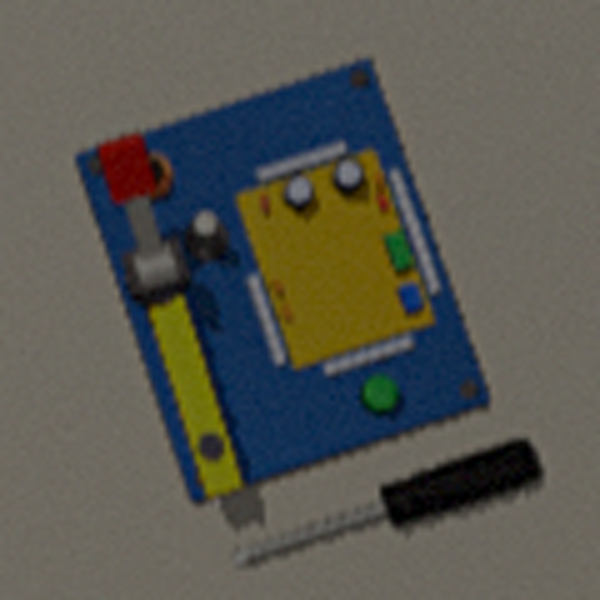

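View pics/scenez.png

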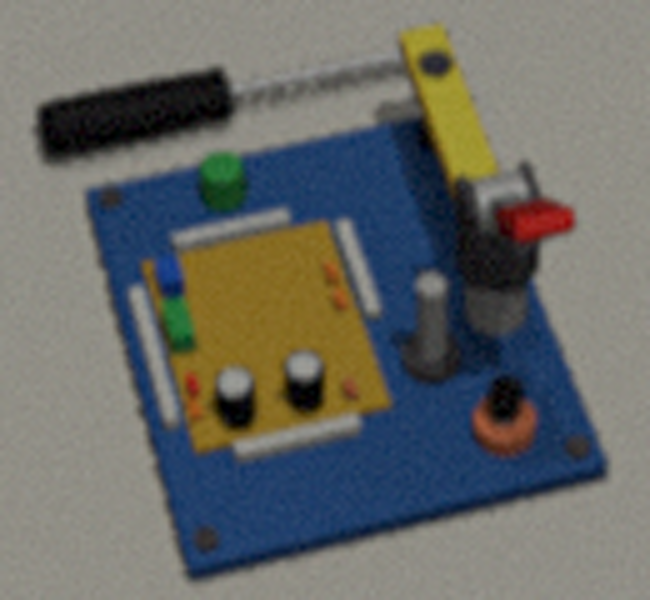

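```bash
python3 - <<'E'
from h import *
for n in("scene","top"):
    img=cv2.imread(f"pics/{n}0.png"); D=np.load(f"{n}0.npy"); C=cloud(n,D); hsv=cv2.cvtColor(img,cv2.COLOR_BGR2HSV)
    reg=np.zeros((480,640),bool)
    if n=="top": reg[150:270,260:380]=1
    else: reg[215:335,240:370]=1
    H,S,V=[hsv[...,i].astype(int) for i in range(3)]
    table=C[reg&(S<60)&(C[...,2]<0.02)]; print(n,"table z",np.median(table[:,2]))
    blue=reg&(H>100)&(H<125)&(S>120)&(V>50)
    b=C[blue]; print("blue z",np.percentile(b[:,2],[5,50,95]))
    m=blue&(C[...,2]>0.002)&(C[...,2]<0.02)
    v,u=np.nonzero(m); pts=np.array([atz(n,a,c,0.012)[:2] for a,c in zip(u,v)])
    rc=cv2.minAreaRect((pts*1000).astype(np.float32)); print("rect",rc); print(cv2.boxPoints(rc))
    ye=reg&(H>22)&(H<35)&(S>150)&(C[...,2]>0.045)
    p=C[ye]; print("yellow",len(p),np.percentile(p[:,2],[5,50,95])); 
    v,u=np.nonzero(ye); pts=np.array([atz(n,a,c,0.062)[:2] for a,c in zip(u,v)]); rc=cv2.minAreaRect((pts*1000).astype(np.float32)); print(rc);print(cv2.boxPoints(rc))
    rd=reg&((H<6)|(H>174))&(S>150)&(C[...,2]>0.05)
    p=C[rd]; print("red",len(p),p.mean(0),np.percentile(p,[3,97],axis=0))
    c=p.mean(0); U,s,V_=np.linalg.svd(p-c); print(V_[2],s/np.sqrt(len(p)))
E
```

```text
scene table z -0.0005422402076699713
blue z [0.00803088 0.01118529 0.01413132]Traceback (most recent call last):
  File "<stdin>", line 12, in <module>
  File "h.py", line 13, in atz
    f,cx,cy,R,t=cam(n); o=-R.T@t; w=R.T@np.array([(u-cx)/f,(v-cy)/f,1]); return o+w*(z-o[2])/w[2]
                ~~~^^^
  File "h.py", line 4, in cam
    c=r.camera_params(n); f=240/np.tan(np.radians(c['vertical_fov']/2)); R,_=cv2.Rodrigues(c['rvec'])
ValueError: time passes only in moves, steps and waits
```

```bash
sed -i 's/^def cam(n)/import functools\n@functools.lru_cache\ndef cam(n)/' h.py; cat > m.py <<'E'
from h import *
import sys
k=sys.argv[1]
for n in("scene","top"):
    img=cv2.imread(f"pics/{n}{k}.png"); D=np.load(f"{n}{k}.npy"); C=cloud(n,D); hsv=cv2.cvtColor(img,cv2.COLOR_BGR2HSV)
    reg=np.zeros((480,640),bool)
    if n=="top": reg[150:270,260:380]=1
    else: reg[215:335,240:370]=1
    H,S,V=[hsv[...,i].astype(int) for i in range(3)]
    table=C[reg&(S<60)&(C[...,2]<0.02)]; print(n,"table z",np.median(table[:,2]))
    blue=reg&(H>100)&(H<125)&(S>120)&(V>50)
    b=C[blue]; print("blue z",np.percentile(b[:,2],[5,50,95]))
    m=blue&(C[...,2]>0.002)&(C[...,2]<0.02)
    v,u=np.nonzero(m); pts=np.array([atz(n,a,c,0.012)[:2] for a,c in zip(u,v)])
    rc=cv2.minAreaRect((pts*1000).astype(np.float32)); print("rect",rc); print(cv2.boxPoints(rc))
    ye=reg&(H>22)&(H<35)&(S>150)&(C[...,2]>0.045)
    p=C[ye]; print("yellow",len(p),np.percentile(p[:,2],[5,50,95])); 
    v,u=np.nonzero(ye); pts=np.array([atz(n,a,c,0.062)[:2] for a,c in zip(u,v)]); rc=cv2.minAreaRect((pts*1000).astype(np.float32)); print(rc);print(cv2.boxPoints(rc))
    rd=reg&((H<6)|(H>174))&(S>150)&(C[...,2]>0.05)
    p=C[rd]; print("red",len(p),p.mean(0),np.percentile(p,[3,97],axis=0))
    c=p.mean(0); U,s,V_=np.linalg.svd(p-c); print(V_[2],s/np.sqrt(len(p)))
E
python3 m.py 0
```

```text
scene table z -0.0005422402076699713
blue z [0.00803088 0.01118529 0.01413132]
rect ((557.55078125, 12.121978759765625), (200.53384399414062, 167.352783203125), 20.216238021850586)
[[ 434.5452     55.994846]
 [ 492.37637  -101.0482  ]
 [ 680.5564    -31.750889]
 [ 622.7252    125.29216 ]]
yellow 242 [0.05880212 0.06116765 0.06372606]
((476.0120544433594, 52.0480842590332), (83.97122955322266, 19.7252197265625), 18.897174835205078)
[[433.09518   47.781197]
 [439.4836    29.119143]
 [518.92896   56.314972]
 [512.5405    74.97703 ]]
red 85 [0.59538619 0.09196194 0.12981001] [[0.58070276 0.08019748 0.11894256]
 [0.60297291 0.10402253 0.13587548]]
[-0.71584674 -0.16473527  0.67854679] [0.01081474 0.0064016  0.00337134]
top table z -0.0006202490557468654
blue z [0.00570976 0.01123288 0.01720819]
rect ((552.5791015625, 11.181434631347656), (197.42872619628906, 167.58172607421875), 20.212080001831055)
[[ 430.99414    55.707047]
 [ 488.89294  -101.55502 ]
 [ 674.16406   -33.344177]
 [ 616.26526   123.91789 ]]
yellow 288 [0.05533263 0.06081108 0.06734385]
((500.25665283203125, 17.843231201171875), (116.6114273071289, 103.6388168334961), 18.660099029541016)
[[428.4361    48.28356 ]
 [461.59564  -49.90731 ]
 [572.0772   -12.597099]
 [538.91766   85.59377 ]]
red 109 [0.58455167 0.09145074 0.13972719] [[0.57479468 0.07947389 0.11389189]
 [0.6002329  0.10413943 0.13693075]]
[ 0.29393976 -0.95546981  0.02601641] [0.13553225 0.00838089 0.00657146]
```

Both cameras agree:
- **Holder:** centre (0.555, 0.012), yaw about 20.2°.
- **Strap:** end (0.436, 0.038), pivot about (0.549, 0.077), angle about 1.59 rad.
- **Lever:** about 0.8 rad up.

The heights match the given sizes, with the strap top at 61 mm and the plate at 11 mm. I'll move to a point behind the strap with the gripper shut.

apply_moves([
  [[-0.02,-0.0227,0,0],[-0.02,-0.0227,0,0],[-0.02,-0.0227,0,0],[-0.02,-0.0227,0,0],[-0.02,-0.0227,0,0],[-0.02,-0.0227,0,0],[-0.02,-0.0227,0,0],[-0.02,-0.0227,0,0],[-0.02,-0.0227,0,0],[-0.02,-0.0227,0,0],[-0.02,-0.0227,0,0],[-0.02,-0.0227,0,0],[-0.02,-0.0227,0,0],[-0.02,-0.0227,0,0],[-0.02,-0.0227,0,0],[-0.02,-0.0227,0,0],[-0.02,-0.0227,0,0],[-0.02,-0.0227,0,0],[-0.02,-0.0227,0,0],[-0.02,-0.0227,0,0]],
], gripper=1)

```text
time_s: 1.77
eef_pos: [0.436, 0.0908, 0.2532]
tool_rot: [[-0.97, 0.244, -0.0], [0.244, 0.97, 0.0], [0.0, 0.0, -1.0]]
wrist_force: [1.1, 0.4, -0.2]
grip_width: -0.002
```

apply_moves([
  [[0,0,0,0.12],[0,0,0,0.12],[0,0,0,0.12],[0,0,0,0.12],[0,0,0,0.12],[0,0,0,0.12],[0,0,0,0.12],[0,0,0,0.12],[0,0,0,0.12],[0,0,0,0.12],[0,0,0,0.12],[0,0,0,0.12],[0,0,0,0.12],[0,0,0,0.12],[0,0,0,0.12],[0,0,0,0.12],[0,0,0,0.12],[0,0,0,0.12],[0,0,0,0.12],[0,0,0,0.12]],
])

```text
time_s: 3.43
eef_pos: [0.4355, 0.0923, 0.2531]
tool_rot: [[0.883, 0.47, -0.0], [0.47, -0.883, -0.0], [-0.0, -0.0, -1.0]]
wrist_force: [0.2, -0.0, 0.2]
grip_width: 0.0
```

```bash
cat > t.py <<'E'
from h import *
s=r.read_state(); R=s['tool_rot']; p=s['eef_pos']
print(s['time_s'],p.round(4),'yaw y',np.degrees(np.arctan2(R[1,1],R[0,1])).round(2),R[:,2].round(3),'q',s['q'].round(1),'F',s['wrist_force'].round(1),s['grip_width'])
def go(x,y,z=None):
    d=R.T@(np.array([x,y,p[2] if z is None else z])-p); print('to',x,y,z,'tool shift',d.round(4))
piv=np.array([.549,.077])
rel=R[:2,:2].T@(p[:2]-piv); print('rel pivot in tool',rel.round(4))
E
python3 - <<'E'
exec(open('t.py').read())
go(.438,.0914,.068)
E
```

```text
3.4333 [0.4355 0.0923 0.2531] yaw y -61.99 [-0. -0. -1.] q [-46.    6.4  32.3 120.9  -4.2  53.8 -73.4] F [ 0.2 -0.   0.2] 0.00013365640008180542
rel pivot in tool [-0.093  -0.0668]
to 0.438 0.0914 0.068 tool shift [0.0019 0.002  0.1851]
```

apply_moves([
  [[0.0019,0.002,0.015,0.08],[0,0,0.02,0.079],[0,0,0.02,0],[0,0,0.02,0],[0,0,0.02,0],[0,0,0.02,0],[0,0,0.02,0],[0,0,0.02,0],[0,0,0.015,0],[0,0,0.015,0],[0,0,0,0],[0,0,0,0]],
])

```text
time_s: 4.43
eef_pos: [0.4378, 0.0911, 0.0678]
tool_rot: [[0.944, 0.329, -0.002], [0.329, -0.944, -0.001], [-0.002, 0.0, -1.0]]
wrist_force: [-0.6, 0.7, 0.5]
grip_width: -0.003
```

```bash
python3 - <<'E'
exec(open('t.py').read())
for n in("scene","top"):
    pc,d=r.capture(n); cv2.imwrite(f"pics/{n}1.png",pc); np.save(f"{n}1.npy",d)
a=cv2.imread("pics/top1.png")[150:270,260:380]; b=cv2.imread("pics/scene1.png")[215:335,240:370]
cv2.imwrite("pics/z1.png",cv2.hconcat([cv2.resize(a,(400,400)),cv2.resize(b,(400,400))]))
E
```

```text
4.4333 [0.4378 0.0911 0.0678] yaw y -70.78 [-0.002 -0.001 -1.   ] q [-36.7  27.   24.6 127.7 -22.5  29.5 -65.4] F [-0.6  0.7  0.5] -0.0025025908128694656
rel pivot in tool [-0.1003 -0.0499]
```

View pics/z1.png

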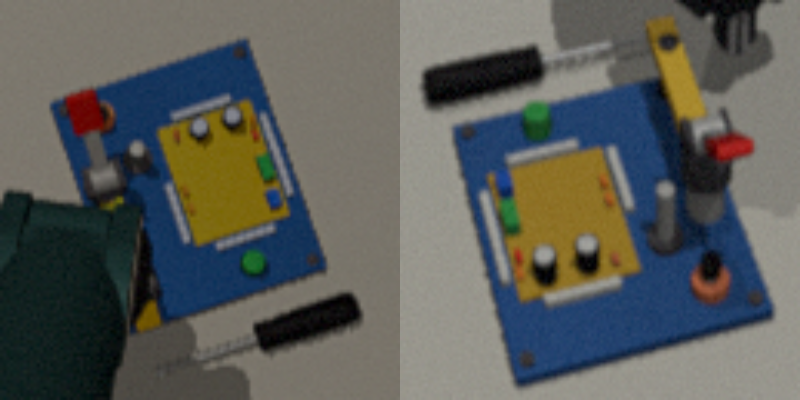

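The fingers stand beside the strap end on its outer side (right crop, about (735,40)), with a gap of roughly 25 mm. I'll close the gap and start the arc.

apply_moves([
  [[0,0.008,0,0],[0,0.008,0,0],[0,0.007,0,0],[-0.001,0.004,0,-0.04],[-0.001,0.004,0,-0.04],[-0.001,0.004,0,-0.04],[-0.001,0.004,0,-0.04],[-0.001,0.004,0,-0.04]],
])

```text
time_s: 5.2
eef_pos: [0.4503, 0.0492, 0.0689]
tool_rot: [[0.859, 0.512, 0.002], [0.512, -0.859, 0.001], [0.002, -0.0, -1.0]]
wrist_force: [-0.1, 2.5, 0.3]
grip_width: -0.001
```

```bash
python3 t.py
```

```text
5.2 [0.4503 0.0492 0.0689] yaw y -59.22 [ 0.002  0.001 -1.   ] q [-28.4  26.7  21.4 126.9 -19.7  29.3 -51. ] F [-0.1  2.5  0.3] -0.0005612313763022703
rel pivot in tool [-0.099  -0.0266]
```

The finger is in contact with about 2.5 N, as expected. I'll continue the arc.

apply_moves([
  [[-0.0011,0.005,0,-0.05],[-0.0011,0.005,0,-0.05],[-0.0011,0.005,0,-0.05],[-0.0011,0.005,0,-0.05],[-0.0011,0.005,0,-0.05],[-0.0011,0.005,0,-0.05],[-0.0011,0.005,0,-0.05],[-0.0011,0.005,0,-0.05],[-0.0011,0.005,0,-0.05],[-0.0011,0.005,0,-0.05],[-0.0011,0.005,0,-0.05],[-0.0011,0.005,0,-0.05],[-0.0011,0.005,0,-0.05],[-0.0011,0.005,0,-0.05],[-0.0011,0.005,0,-0.05],[-0.0011,0.005,0,-0.05],[-0.0011,0.005,0,-0.05],[-0.0011,0.005,0,-0.05]],
])

```text
time_s: 6.7
eef_pos: [0.5092, -0.0166, 0.0684]
tool_rot: [[0.133, 0.991, -0.002], [0.991, -0.133, 0.0], [0.0, -0.002, -1.0]]
wrist_force: [-1.9, 1.5, 1.0]
grip_width: -0.003
```

```bash
python3 - <<'E'
exec(open('t.py').read())
for n in("scene","top"):
    pc,d=r.capture(n); cv2.imwrite(f"pics/{n}2.png",pc); np.save(f"{n}2.npy",d)
a=cv2.imread("pics/top2.png")[150:270,260:380]; b=cv2.imread("pics/scene2.png")[215:335,240:370]
cv2.imwrite("pics/z2.png",cv2.hconcat([cv2.resize(a,(400,400)),cv2.resize(b,(400,400))]))
E
```

```text
6.7 [ 0.5092 -0.0166  0.0684] yaw y -7.63 [-0.002  0.    -1.   ] q [ -8.3  29.6   7.8 118.6  -7.3  32.3  -2.9] F [-1.9  1.5  1. ] -0.0028479965204758085
rel pivot in tool [-0.0981 -0.027 ]
```

View pics/z2.png

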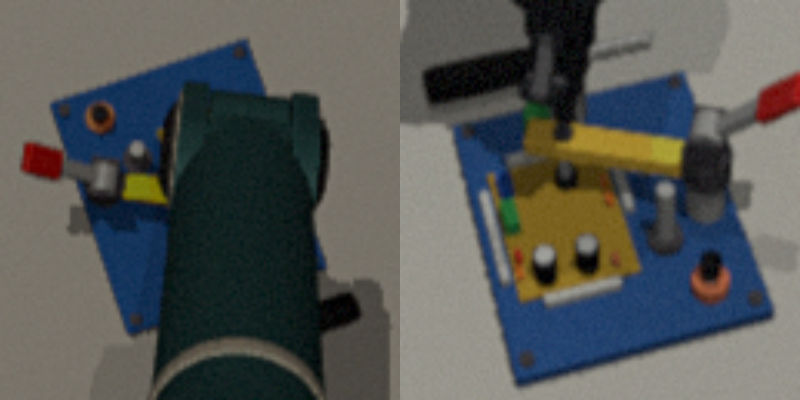

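The strap is moving over the board with the finger behind it, and the lever is still up. About 0.48 rad remains.

apply_moves([
  [[-0.0011,0.005,0,-0.05],[-0.0011,0.005,0,-0.05],[-0.0011,0.005,0,-0.05],[-0.0011,0.005,0,-0.05],[-0.0011,0.005,0,-0.05],[-0.0011,0.005,0,-0.05],[-0.0011,0.005,0,-0.05],[-0.0011,0.005,0,-0.05],[0,0,0,0]],
])

```text
time_s: 7.55
eef_pos: [0.5499, -0.0238, 0.0683]
tool_rot: [[-0.261, 0.965, -0.0], [0.965, 0.261, -0.0], [-0.0, -0.0, -1.0]]
wrist_force: [0.2, -0.1, 0.4]
grip_width: 0.004
```

```bash
python3 t.py
```

```text
7.55 [ 0.5499 -0.0238  0.0683] yaw y 15.14 [-0. -0. -1.] q [ -2.6  32.2   2.  112.8  -1.9  35.   15.8] F [ 0.2 -0.1  0.4] 0.0035555216074774202
rel pivot in tool [-0.0976 -0.0255]
```

apply_moves([
  [[-0.0004,0.002,0,-0.02],[-0.0004,0.002,0,-0.02],[-0.0004,0.002,0,-0.02],[0,0,0,0]],
])

```text
time_s: 7.88
eef_pos: [0.5554, -0.0234, 0.0682]
tool_rot: [[-0.319, 0.948, -0.001], [0.948, 0.319, -0.001], [-0.0, -0.002, -1.0]]
wrist_force: [-3.2, -1.6, 1.6]
grip_width: 0.001
```

```bash
python3 t.py
```

```text
7.8833 [ 0.5554 -0.0234  0.0682] yaw y 18.62 [-0.001 -0.001 -1.   ] q [ -2.   32.7   1.2 111.9  -1.1  35.5  18.5] F [-3.2 -1.6  1.6] 0.0011859068045730033
rel pivot in tool [-0.0972 -0.026 ]
```

Small steps now, until the force shows the stop.

apply_moves([
  [[-0.0002,0.001,0,-0.01],[-0.0002,0.001,0,-0.01],[-0.0002,0.001,0,-0.01],[0,0,0,0]],
])

```text
time_s: 8.22
eef_pos: [0.5559, -0.0237, 0.0681]
tool_rot: [[-0.347, 0.938, -0.007], [0.938, 0.347, -0.001], [0.001, -0.007, -1.0]]
wrist_force: [-11.3, -3.8, 9.3]
grip_width: -0.0
```

apply_moves([
  [[0,0.001,0,0],[0,0.001,0,0],[0,0,0,0]],
])

```text
time_s: 8.47
eef_pos: [0.556, -0.0236, 0.068]
tool_rot: [[-0.346, 0.938, -0.011], [0.938, 0.346, -0.002], [0.002, -0.011, -1.0]]
wrist_force: [-14.3, -3.9, 13.2]
grip_width: -0.001
```

```bash
python3 t.py
```

```text
8.4667 [ 0.556  -0.0236  0.068 ] yaw y 20.24 [-0.011 -0.002 -1.   ] q [ -1.8  32.9   0.9 111.4  -0.6  36.3  19.7] F [-14.3  -3.9  13.2] -0.0013894146134359232
rel pivot in tool [-0.0968 -0.0282]
```

The force rose to 15 N with no further movement, and the yaw of 20.2° equals the closed direction, so the strap is at its stop. I'll hold, back off, rise and look.

apply_moves([
  [[0,0,0,0],[0,0,0,0],[0,-0.005,0,0],[0,-0.01,0,0],[0,-0.01,0,0],[0,-0.01,0,0],[0,0,-0.03,0],[0,0,-0.03,0],[0,0,-0.03,0],[0,0,-0.03,0],[0,-0.03,-0.03,0],[0,-0.03,-0.03,0],[0,-0.03,0,0],[0,0,0,0]],
])

```text
time_s: 9.63
eef_pos: [0.4405, -0.0669, 0.2485]
tool_rot: [[-0.344, 0.939, 0.001], [0.939, 0.344, -0.001], [-0.001, 0.001, -1.0]]
wrist_force: [-0.1, -0.2, -0.8]
grip_width: 0.002
```

```bash
python3 - <<'E'
exec(open('t.py').read())
for n in("scene","top"):
    pc,d=r.capture(n); cv2.imwrite(f"pics/{n}3.png",pc); np.save(f"{n}3.npy",d)
a=cv2.imread("pics/top3.png")[150:270,250:370]; b=cv2.imread("pics/scene3.png")[215:335,240:370]
cv2.imwrite("pics/z3.png",cv2.hconcat([cv2.resize(a,(400,400)),cv2.resize(b,(400,400))]))
E
python3 m.py 3 | grep -A6 -E "scene|yellow|red"
```

```text
9.6333 [ 0.4405 -0.0669  0.2485] yaw y 20.13 [ 0.001 -0.001 -1.   ] q [  2.5   7.1   1.9 119.6  -0.3  53.2  24.7] F [-0.1 -0.2 -0.8] 0.0016676989177798957
rel pivot in tool [-0.0977 -0.1514]
scene table z -0.00051000323068513
blue z [0.00807855 0.01121393 0.01422754]
rect ((557.6129760742188, 12.229393005371094), (200.13772583007812, 167.4244842529297), 20.13962745666504)
[[ 434.8398     56.368546]
 [ 492.48557  -100.819   ]
 [ 680.3861    -31.90976 ]
 [ 622.74036   125.27779 ]]
yellow 431 [0.05578566 0.06076537 0.063184  ]
((573.53564453125, 15.353950500488281), (28.696191787719727, 105.58412170410156), 19.104660034179688)
[[542.6992    60.542286]
 [577.25635  -39.2265  ]
 [604.3721   -29.834385]
 [569.81494   69.9344  ]]
red 154 [0.5332221  0.11977046 0.12523443] [[0.52258235 0.10831676 0.11497618]
 [0.54351259 0.13150152 0.13501608]]
[-0.33136048  0.59066716 -0.73573945] [0.00918428 0.00626283 0.00164434]
top table z -0.000558728053058786
blue z [0.00566113 0.01127145 0.01686815]
rect ((552.45703125, 11.239151000976562), (197.73207092285156, 167.3780517578125), 20.04598045349121)
[[ 430.89404    55.969395]
--
yellow 285 [0.05553432 0.06079005 0.06739072]
((564.4876708984375, 6.449298858642578), (110.20333099365234, 67.63878631591797), 77.88046264648438)
[[519.85333  -40.323795]
 [585.98456  -54.524693]
 [609.122     53.222393]
 [542.9908    67.423294]]
red 94 [0.52804695 0.11849719 0.13111774] [[0.51706367 0.10574257 0.11435174]
 [0.53944436 0.13232527 0.13833215]]
[-0.97438865 -0.06568852 -0.21506225] [0.04784149 0.00894171 0.0056597 ]
```

View pics/z3.png

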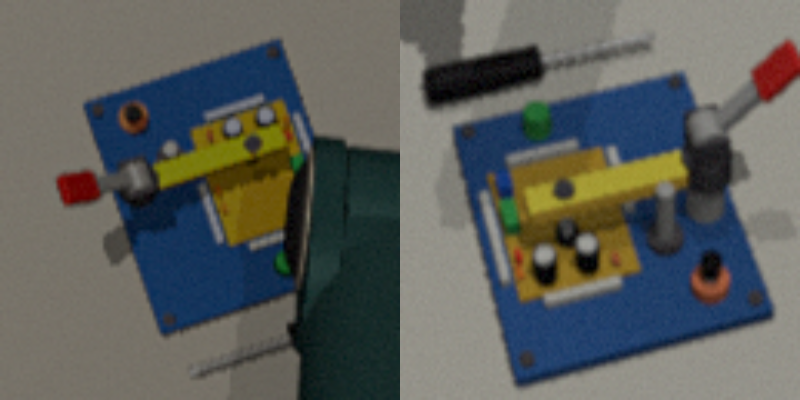

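The picture confirms the strap lies over the board against the stop post. The lever is at about 0.75–0.8 rad, with the pad centre at (0.533, 0.120, 0.125). I'll move above the pad.

apply_moves([
  [[0.0129,0.0151,0,0],[0.0129,0.0151,0,0],[0.0129,0.0151,0,0],[0.0129,0.0151,0,0],[0.0129,0.0151,0,0],[0.0129,0.0151,0,0],[0.0129,0.0151,0,0],[0.0129,0.0151,0,0],[0.0129,0.0151,0,0],[0.0129,0.0151,0,0],[0,0,0.02,0],[0,0,0.02,0],[0,0,0.02,0],[0,0,0.02,0],[0,0,0.006,0],[0,0,0,0]],
])

```text
time_s: 11.07
eef_pos: [0.5404, 0.1091, 0.1587]
tool_rot: [[-0.348, 0.937, -0.004], [0.937, 0.348, -0.001], [0.001, -0.004, -1.0]]
wrist_force: [-1.3, 0.3, -0.2]
grip_width: 0.0
```

```bash
python3 - <<'E'
exec(open('t.py').read())
pc,d=r.capture("scene"); cv2.imwrite("pics/z4.png",cv2.resize(pc[215:335,240:370],(650,600)))
E
```

```text
11.0667 [0.5404 0.1091 0.1587] yaw y 20.38 [-0.004 -0.001 -1.   ] q [-11.8  24.4  -3.8 109.9   2.1  46.    3.6] F [-1.3  0.3 -0.2] 6.358718017743742e-05
rel pivot in tool [0.0331 0.0031]
```

View pics/z4.png

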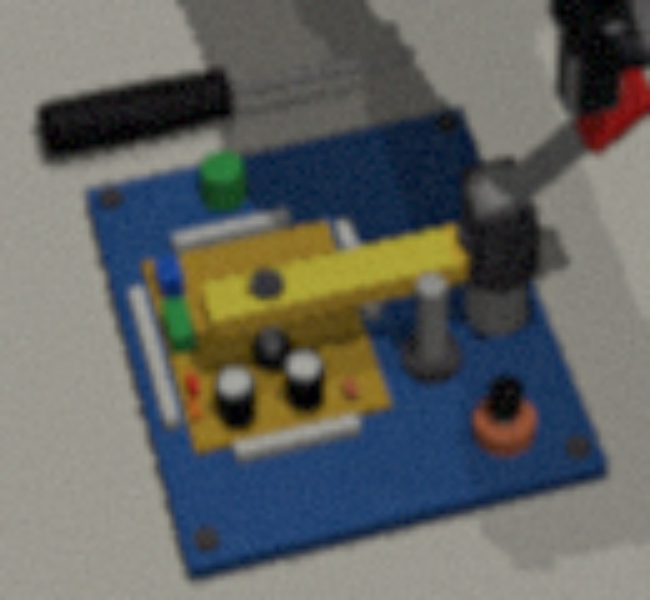

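The fingertips are just above the red pad at (610,90). I'll push down along the lever's arc.

apply_moves([
  [[0,-0.003,0.005,0],[0.004,0,0.005,0],[0.004,0,0.005,0],[0.0035,0,0.0055,0],[0.0035,0,0.0055,0],[0.0017,0,0.004,0],[0.0017,0,0.004,0],[0.0016,0,0.004,0],[0,0,0,0]],
])

```text
time_s: 11.87
eef_pos: [0.5318, 0.1281, 0.1234]
tool_rot: [[-0.349, 0.937, 0.001], [0.937, 0.349, 0.001], [0.001, 0.002, -1.0]]
wrist_force: [-0.1, -0.5, 1.1]
grip_width: -0.0
```

```bash
python3 t.py
```

```text
11.8667 [0.5318 0.1281 0.1234] yaw y 20.42 [ 0.001  0.001 -1.   ] q [-13.9  27.   -3.9 111.9   2.6  41.2   1.1] F [-0.1 -0.5  1.1] -0.0004300342833298917
rel pivot in tool [0.0539 0.0017]
```

apply_moves([
  [[0.0007,0,0.004,0],[0.0007,0,0.004,0],[0,0,0.003,0],[0,0,0.002,0],[0,0,0,0]],
])

```text
time_s: 12.28
eef_pos: [0.5314, 0.129, 0.1105]
tool_rot: [[-0.348, 0.937, 0.001], [0.937, 0.348, 0.001], [0.001, 0.001, -1.0]]
wrist_force: [0.0, 2.4, 2.8]
grip_width: 0.003
```

```bash
python3 - <<'E'
exec(open('t.py').read())
pc,d=r.capture("scene"); cv2.imwrite("pics/z5.png",cv2.resize(pc[215:335,240:370],(650,600)))
E
```

```text
12.2833 [0.5314 0.129  0.1105] yaw y 20.39 [ 0.001  0.001 -1.   ] q [-14.   28.1  -3.9 112.2   2.8  39.7   0.8] F [0.  2.4 2.8] 0.003220256745095742
rel pivot in tool [0.0549 0.0017]
```

View pics/z5.png

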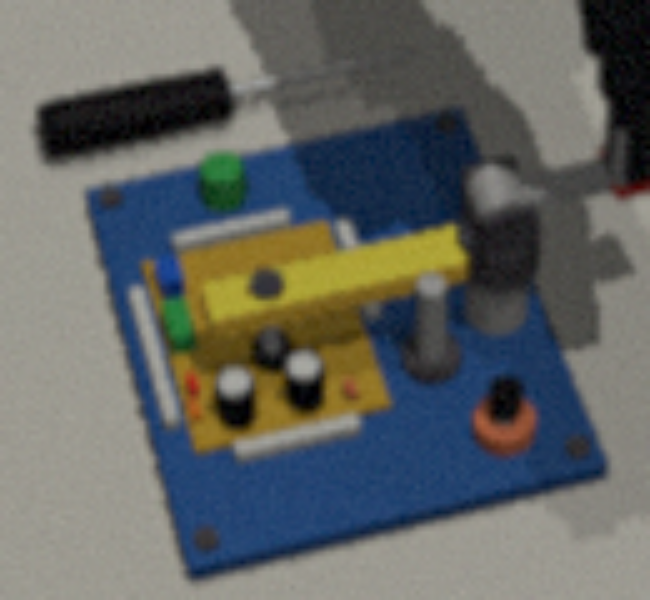

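The lever is nearly level and the force is still only 3 N. I'll press down in small steps until the stop shows.

apply_moves([
  [[0,0,0.001,0],[0,0,0.001,0],[0,0,0.001,0],[0,0,0,0]],
])

```text
time_s: 12.67
eef_pos: [0.5314, 0.1285, 0.1079]
tool_rot: [[-0.348, 0.938, 0.001], [0.938, 0.348, 0.001], [0.001, 0.001, -1.0]]
wrist_force: [-0.7, 4.2, 7.0]
grip_width: 0.001
```

apply_moves([
  [[0,0,0.001,0],[0,0,0.001,0],[0,0,0,0]],
])

```text
time_s: 12.92
eef_pos: [0.5321, 0.1287, 0.1076]
tool_rot: [[-0.348, 0.938, 0.002], [0.938, 0.348, 0.001], [0.0, 0.003, -1.0]]
wrist_force: [-4.9, 2.2, 18.4]
grip_width: 0.001
```

The force climbs to 18 N with the tip at z = 0.0856, against an expected 0.086, so the lever is on its stop. One more millimetre, hold, then lift clear.

apply_moves([
  [[0,0,0.001,0],[0,0,0,0],[0,0,0,0],[0,0,0,0]],
])

```text
time_s: 13.25
eef_pos: [0.5326, 0.1289, 0.1074]
tool_rot: [[-0.347, 0.938, 0.004], [0.938, 0.347, 0.002], [0.0, 0.004, -1.0]]
wrist_force: [-4.9, 2.4, 24.3]
grip_width: 0.002
```

apply_moves([
  [[0,0,-0.01,0],[0,0,-0.02,0],[0,0,-0.03,0],[0,0,-0.03,0],[0,0,-0.03,0],[0,0,-0.03,0],[0.02,-0.03,0,0],[0.02,-0.03,0,0],[0.02,-0.03,0,0],[0.02,-0.03,0,0],[0.02,-0.03,0,0],[0.02,-0.02,0,0],[0.02,0,0,0],[0.02,0,0,0],[0,0,0,0],[0,0,0,0]],
])

```text
time_s: 14.58
eef_pos: [0.3159, 0.2185, 0.254]
tool_rot: [[-0.349, 0.937, -0.0], [0.937, 0.349, -0.001], [-0.001, -0.001, -1.0]]
wrist_force: [0.6, 0.3, 0.1]
grip_width: 0.001
```

```bash
python3 - <<'E'
exec(open('t.py').read())
for n in("scene","top"):
    pc,d=r.capture(n); cv2.imwrite(f"pics/{n}6.png",pc); np.save(f"{n}6.npy",d)
a=cv2.imread("pics/top6.png")[150:270,250:370]; b=cv2.imread("pics/scene6.png")[215:335,240:370]
cv2.imwrite("pics/z6.png",cv2.hconcat([cv2.resize(a,(400,400)),cv2.resize(b,(400,400))]))
E
python3 m.py 6 | grep -A3 -E "red"
```

```text
14.5833 [0.3159 0.2185 0.254 ] yaw y 20.41 [-0.    -0.001 -1.   ] q [-25.1   1.2 -14.6 125.4   0.4  53.5 -19.6] F [0.6 0.3 0.1] 0.0012292530264755618
rel pivot in tool [ 0.2139 -0.1691]
red 75 [0.53895786 0.12821416 0.09483283] [[0.51818991 0.11988732 0.08062474]
 [0.54006281 0.13533913 0.08754917]]
[-0.01018987 -0.99941132 -0.03275956] [0.11916781 0.00553411 0.00443781]
top table z -0.000630356841287455
--
red 108 [0.5250057  0.13562922 0.08473082] [[0.51313735 0.1219745  0.07977186]
 [0.53631752 0.15024786 0.09037317]]
[-0.03866598 -0.01153883  0.99918557] [0.00916236 0.00642032 0.00291773]
```

View pics/z6.png

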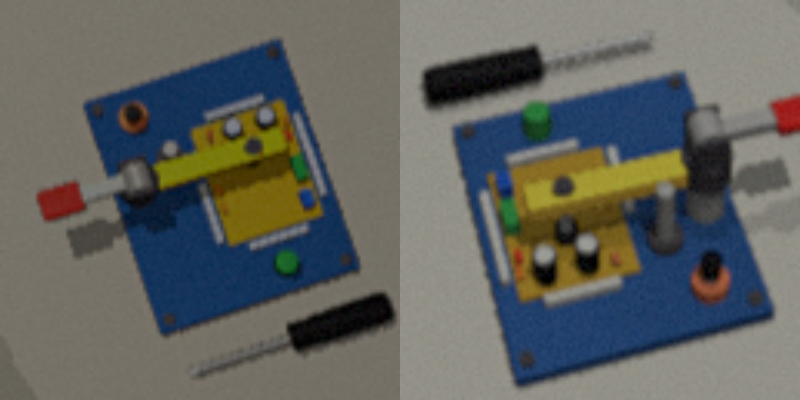

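View pics/scene6.png

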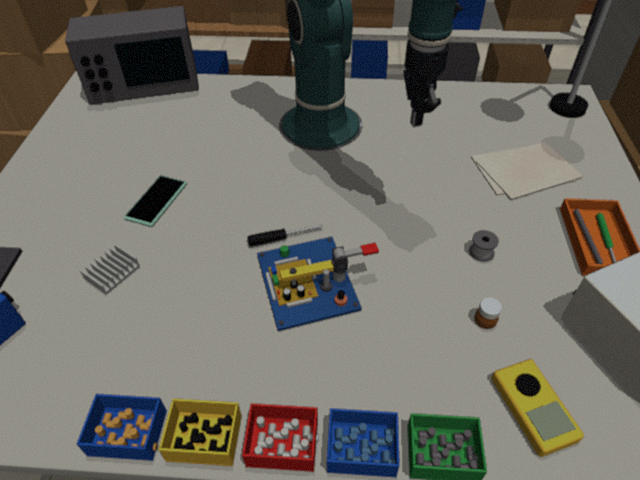

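The lever is level: its pad is at z = 0.085 and its normal is vertical to within 0.04 rad. Everything else looks unmoved. I'll do a quick check on the strap before handing in.

```bash
python3 - <<'E'
from h import *
def strap(k):
    img=cv2.imread(f"pics/scene{k}.png"); hsv=cv2.cvtColor(img,cv2.COLOR_BGR2HSV); C=cloud("scene",np.load(f"scene{k}.npy"))
    m=(hsv[...,0]>20)&(hsv[...,0]<35)&(hsv[...,1]>140)&(C[...,2]>.057)&(C[...,2]<.068); m[:215]=0;m[335:]=0;m[:,:240]=0;m[:,370:]=0
    p=C[m][:,:2]*1000; vx,vy,x,y=cv2.fitLine(p.astype(np.float32),cv2.DIST_HUBER,0,.01,.01).ravel(); a=np.degrees(np.arctan2(vy,vx)); print(k,len(p),p.mean(0),"axis deg",a%180)
for k in(3,6): strap(k)
a,b=[cv2.GaussianBlur(cv2.imread(f"pics/scene{k}.png"),(5,5),0) for k in(0,6)]
d=cv2.absdiff(a,b).max(2)
for n,(u,v) in dict(pot=(341,298),cap=(284,251),drv=(267,238),sink=(110,269),phone=(156,200),spool=(484,246),jar=(488,313),board=(294,292)).items(): print(n,d[v-8:v+9,u-8:u+9].mean().round(1))
E
```

```text
3 416 [570.03234502  14.31514607] axis deg 110.20048
6 413 [568.69594153  13.7514699 ] axis deg 108.08802
pot 6.3
cap 2.1
drv 2.2
sink 2.0
phone 2.0
spool 1.6
jar 2.4
board 19.7
```

The strap axis reads about 2° different after the lever press, which may be noise. I'll average more frames before deciding.

```bash
python3 - <<'E'
from h import *
I=[];Ds=[]
for i in range(10):
    p,d=r.capture("scene"); I.append(p.astype(float)); Ds.append(d)
p=np.mean(I,0).astype(np.uint8); cv2.imwrite("pics/scene7.png",p)
I=[]
for i in range(10):
    q,d=r.capture("top"); I.append(q.astype(float))
q=np.mean(I,0).astype(np.uint8); cv2.imwrite("pics/top7.png",q)
piv=np.array([.549,.077])
# per-column edges of yellow strap top in scene
for n,ks in (("scene",(3,6,7)),("top",(6,7))):
  for k in ks:
    hsv=cv2.cvtColor(cv2.imread(f"pics/{n}{k}.png"),cv2.COLOR_BGR2HSV).astype(int); H,S,V=[hsv[...,i] for i in range(3)]
    # upper-edge-of-strap & mid; saturated bright yellow
    m=(H>24)&(H<34)&(S>150)&(V>(115 if n=="scene" else 95)); z=np.zeros_like(m); 
    # keep only pixels whose z=.062 location is within strap box
    vs,us=np.nonzero(m); pts=np.array([atz(n,u,v,.062)[:2] for u,v in zip(us,vs)])
    d=np.array([np.sin(np.radians(20.2)),-np.cos(np.radians(20.2))]); nn=np.array([-d[1],d[0]])
    s=(pts-piv)@d; t=(pts-piv)@nn; kx=(s>.025)&(s<.115)&(abs(t)<.018)
    A=np.polyfit(s[kx],t[kx],1); print(n,k,kx.sum(),"slope(rad)",A[0].round(4),"t at .07",np.polyval(A,.07).round(4))
a=cv2.resize(q[165:235,250:350],(800,560),interpolation=cv2.INTER_CUBIC); cv2.imwrite("pics/z7t.png",a)
a=cv2.resize(p[235:305,260:390],(800,430),interpolation=cv2.INTER_CUBIC); cv2.imwrite("pics/z7s.png",a)
E
```

```text
scene 3 319 slope(rad) 0.0012 t at .07 -0.0014
scene 6 315 slope(rad) -0.0247 t at .07 -0.003
scene 7 324 slope(rad) -0.0278 t at .07 -0.0029
top 6 252 slope(rad) -0.0075 t at .07 -0.0035
top 7 249 slope(rad) -0.0209 t at .07 -0.0038
```

View pics/z7t.png

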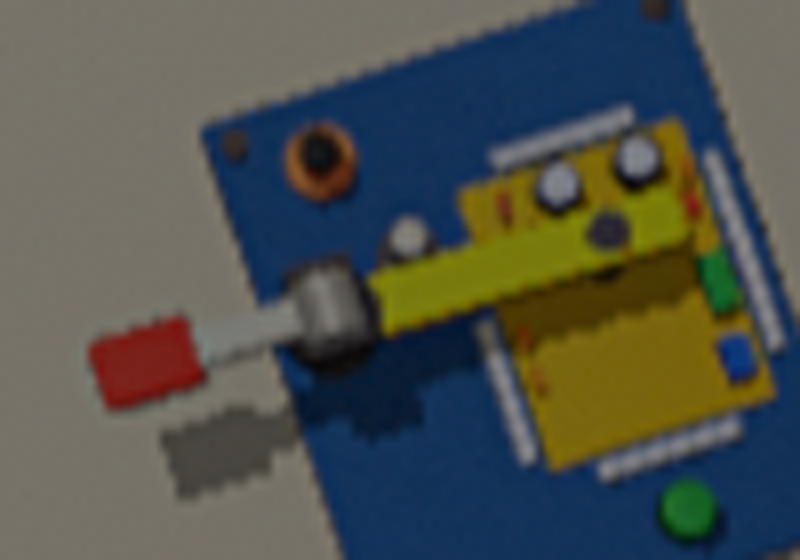

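View pics/z7s.png

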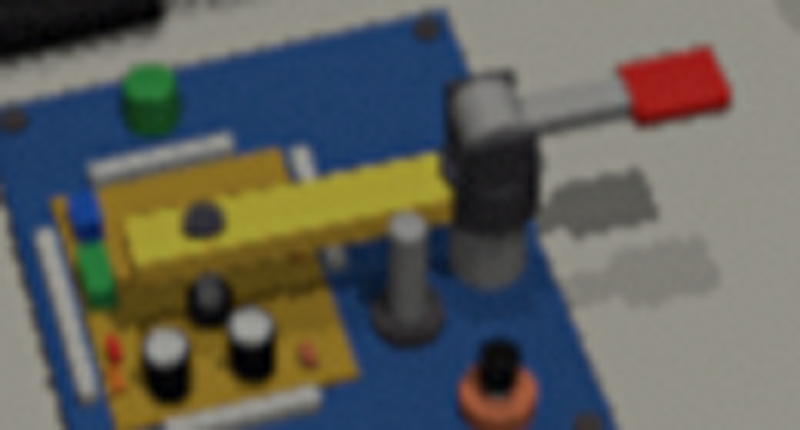

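Averaged frames show the strap has crept back about 0.025 rad from its stop, dragged by the lever press. That is inside the 0.06 limit, but there is plenty of time, so I'll push it back gently along the path that already worked.

apply_moves([
  [[-0.0194,0.0066,0,0],[-0.0194,0.0066,0,0],[-0.0194,0.0066,0,0],[-0.0194,0.0066,0,0],[-0.0194,0.0066,0,0],[-0.0194,0.0066,0,0],[-0.0194,0.0066,0,0],[-0.0194,0.0066,0,0],[-0.0194,0.0066,0,0],[-0.0194,0.0066,0,0],[-0.0194,0.0066,0,0],[-0.0194,0.0066,0,0],[-0.0194,0.0066,0,0],[-0.0194,0.0066,0,0],[-0.0194,0.0066,0,0],[-0.0194,0.0066,0,0],[0,0,0,0],[0,0,0,0]],
])

```text
time_s: 17.18
eef_pos: [0.5232, -0.0364, 0.2538]
tool_rot: [[-0.346, 0.938, -0.001], [0.938, 0.346, -0.0], [0.0, -0.001, -1.0]]
wrist_force: [-0.1, 1.0, -0.8]
grip_width: -0.002
```

```bash
python3 t.py
```

```text
17.1833 [ 0.5232 -0.0364  0.2538] yaw y 20.22 [-0.001 -0.    -1.   ] q [ -2.5  14.6   3.3 109.5  -1.   55.9  21.5] F [-0.1  1.  -0.8] -0.0018400282997024261
rel pivot in tool [-0.0975 -0.0634]
```

apply_moves([
  [[0,0,0.02,0],[0,0,0.025,0],[0,0,0.025,0],[0,0,0.025,0],[0,0,0.025,0],[0,0,0.025,0],[0,0,0.025,0],[0,0,0.015,0],[0,0.01,0,0],[0,0.01,0,0],[0,0.006,0,0],[0,0.003,0,0],[0,0.002,0,0],[0,0,0,0]],
])

```text
time_s: 18.35
eef_pos: [0.5529, -0.0245, 0.0701]
tool_rot: [[-0.348, 0.938, 0.002], [0.938, 0.348, 0.0], [-0.0, 0.002, -1.0]]
wrist_force: [0.4, 0.3, 0.3]
grip_width: -0.002
```

```bash
python3 t.py
```

```text
18.35 [ 0.5529 -0.0245  0.0701] yaw y 20.36 [ 0.002  0.    -1.   ] q [ -2.9  32.2   2.5 112.4  -2.3  35.3  21.4] F [0.4 0.3 0.3] -0.0023108092325661374
rel pivot in tool [-0.0965 -0.0316]
```

apply_moves([
  [[0,0.001,0,0],[0,0.001,0,0],[0,0.001,0,0],[0,0,0,0]],
])

```text
time_s: 18.68
eef_pos: [0.5547, -0.0241, 0.0693]
tool_rot: [[-0.347, 0.938, -0.0], [0.938, 0.347, -0.0], [-0.0, -0.001, -1.0]]
wrist_force: [-3.0, -0.9, 1.1]
grip_width: 0.002
```

apply_moves([
  [[0,0.001,0,0],[0,0.001,0,0],[0,0,0,0]],
])

```text
time_s: 18.93
eef_pos: [0.5557, -0.0238, 0.0691]
tool_rot: [[-0.347, 0.938, -0.003], [0.938, 0.347, -0.001], [0.0, -0.003, -1.0]]
wrist_force: [-4.5, -2.8, 4.1]
grip_width: 0.001
```

```bash
python3 t.py
```

```text
18.9333 [ 0.5557 -0.0238  0.0691] yaw y 20.3 [-0.003 -0.001 -1.   ] q [ -3.   32.6   2.5 111.9  -2.3  35.7  21.3] F [-4.5 -2.8  4.1] 0.0010010114472028555
rel pivot in tool [-0.0968 -0.0287]
```

apply_moves([
  [[0,0.001,0,0],[0,0.001,0,0],[0,0,0,0],[0,0,0,0]],
])

```text
time_s: 19.27
eef_pos: [0.5558, -0.0237, 0.069]
tool_rot: [[-0.346, 0.938, -0.006], [0.938, 0.346, -0.001], [0.001, -0.006, -1.0]]
wrist_force: [-9.4, -3.2, 8.2]
grip_width: 0.001
```

apply_moves([
  [[0,-0.005,0,0],[0,-0.01,0,0],[0,-0.01,0,0],[0,-0.01,0,0],[0,0,-0.03,0],[0,0,-0.03,0],[0,0,-0.03,0],[0,0,-0.03,0],[0,-0.03,-0.03,0],[0,-0.03,-0.03,0],[0,-0.03,0,0],[0,0,0,0],[0,0,0,0]],
])

```text
time_s: 20.35
eef_pos: [0.4411, -0.0661, 0.2487]
tool_rot: [[-0.346, 0.938, 0.002], [0.938, 0.346, 0.0], [-0.0, 0.002, -1.0]]
wrist_force: [0.5, -0.1, -0.4]
grip_width: 0.001
```

```bash
python3 - <<'E'
exec(open('t.py').read())
I=[]
for i in range(6):
    pc,d=r.capture("scene"); I.append(pc.astype(float))
pc=np.mean(I,0).astype(np.uint8); cv2.imwrite("pics/scene8.png",pc); np.save("scene8.npy",d)
n="scene"
for k in (3,7,8):
    hsv=cv2.cvtColor(cv2.imread(f"pics/{n}{k}.png"),cv2.COLOR_BGR2HSV).astype(int); H,S,V=[hsv[...,i] for i in range(3)]
    m=(H>24)&(H<34)&(S>150)&(V>115)
    vs,us=np.nonzero(m); pts=np.array([atz(n,u,v,.062)[:2] for u,v in zip(us,vs)])
    d=np.array([np.sin(np.radians(20.2)),-np.cos(np.radians(20.2))]); nn=np.array([-d[1],d[0]])
    s=(pts-piv)@d; t=(pts-piv)@nn; kx=(s>.025)&(s<.115)&(abs(t)<.018)
    A=np.polyfit(s[kx],t[kx],1); print(n,k,kx.sum(),"slope(rad)",A[0].round(4),"t at .07",np.polyval(A,.07).round(4))
cv2.imwrite("pics/z8.png",cv2.resize(pc[215:335,240:390],(750,600)))
E
```

```text
20.35 [ 0.4411 -0.0661  0.2487] yaw y 20.24 [ 0.002  0.    -1.   ] q [  0.4   7.1   4.2 119.7  -0.7  53.1  25.1] F [ 0.5 -0.1 -0.4] 0.0013001333998568698
rel pivot in tool [-0.0969 -0.1507]
scene 3 319 slope(rad) 0.0012 t at .07 -0.0014
scene 7 324 slope(rad) -0.0278 t at .07 -0.0029
scene 8 319 slope(rad) 0.0014 t at .07 -0.0013
```

View pics/z8.png

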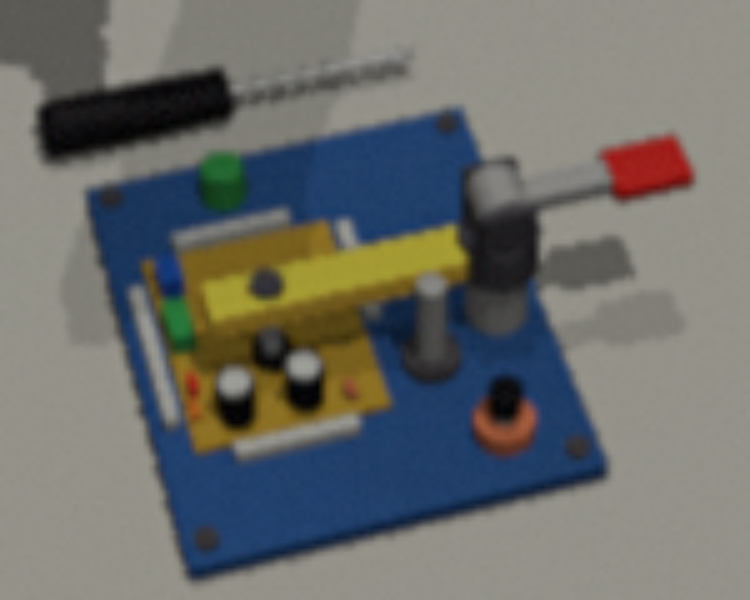

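The strap is back at its stop (slope 0.001 rad), the lever is level, the board and the small parts are in place, and the arm is clear.

```bash
python3 -c "
from plant import r
print(r.hand_in())"
```

```text
the job is handed in; nothing more can be done
None
```

The board is clamped: I pushed the strap round to its stop with the outside of the shut fingers, then pressed the cam lever fully down. The job is handed in, and no verdict was reported.

- **Strap:** it stopped at about 15 N, in line with the closed direction. Pressing the lever dragged it back about 0.025–0.03 rad. That was inside the 0.06 limit, but I nudged it back, and the final pictures put it within about 0.002 rad of where it first stopped.
- **Lever:** it stopped at about 24 N with the fingertips at 85.4 mm, against an expected 86 mm. Its pad looked level to within about 0.04 rad, which is roughly the measurement noise. I checked this before the strap nudge; afterwards I only judged by eye that it was still level.
- **Board and bystanders:** all look unmoved in the pictures. The before/after check showed little change at the bystanders, a bit more at the pot (probably shadow). At the board it could tell nothing, because the strap now covers part of it, so I judged that by eye.
- **Arm:** it finished at a height of about 0.25 m, clear of everything with no force on the wrist, about 21 s into the 48 s allowed.

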